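# Thread two collars onto the locating post

### The arm

A 6-joint arm with a two-finger parallel gripper is mounted at the origin on a cart in front of the work surface, level with it; the furniture and walls round the work are solid. World frame = base frame: x ahead of the robot, y to its left, z up, the work surface at z = 0. Lengths are in m, angles in rad, forces in N, time in s.
With the tool pointing down it reaches from about 0.3 to 0.775 m from the base axis. Payload 14.6 kg.
Tool frame: the origin (TCP) lies at the very end of the fingers, on their centre line; the grasp point (between the pads) lies 19 mm behind it (ctrl.hold_point_z is the z of the grasp point in the tool frame, in m); z points along the fingers, y is the direction in which the jaws open and shut (so a half turn about z gives the same grasp; the last joint's range is limited). The gripper opens to 94 mm and grips with 3 to 60 N. Pads are 16 mm wide; open, the fingers measure 119 mm over their backs; the gripper's body (75 mm by 177 mm) begins 78 mm behind the grasp point.
Start: joints at [-1.37, 0.3, 1.521, -0, 1.321, -0.067], TCP at [0.146, -0.53, 0.185] pointing down, gripper open.
Joint ranges: [-3.03, 3.03], [-0.79, 2.21], [0.23, 2.52], [-1.04, 4.18], [0, 3.07], [-2.55, 2.55]. Speed limits (rad/s): [2.22, 2.22, 2.57, 3.14, 3.14, 3.14].

### API

Orientations are given as [roll, pitch, yaw] about the fixed x, y, z axes, in that order (R = Rz(yaw) Ry(pitch) Rx(roll)).
In Python, from station import ctrl, cams, hand_in gives the robot as it stands.
- The arm moves only by the tool servo_tool, never from a script. Its argument "rows" is a list of rows, each a list of 7 numbers: the shift along the world's x, y, z in m, then the turn, a rotation vector about the world's x, y, z in rad, then the gripper command: -1 is shut, 1 is fully open, values between are in proportion. A call has exactly 8 rows; each row is the pose to reach, as a shift and turn from the pose measured when the call began; what a row does not reach only later rows make up. A row lasts 1/12 s, in which the tool goes at most 41.7 mm and 7.16 degrees, less where a joint would pass 70% of its speed; a pose out of reach is approached as far as the arm can. A call with a gripper value outside its range is refused whole. The fingers move at their own pace and stop on an object; "newtons" is the grip in N (left out, the last holds). Time passes only in rows, so rows that repeat a pose let the fingers close, or fill a call up. It gives the time, the measured TCP pose, the force and the opening at its end, in the units of the state.
- ctrl.get_obs(): the state, without advancing time (a new reading comes with each control period).
- cams.camera(name): name is "scene" or "top" or "wrist"; returns a dict with "image" (480x640x3 uint8, red, green, blue), "depth" (480x640 float32, m along the optical axis (not along the pixel's ray), 0 where there is no reading), "fx", "fy", "cx", "cy" (pixels), "rvec" (rotation vector, rad) and "tvec" (3), from world to camera coordinates, as OpenCV has them; the wrist camera has in their place "hand_eye" (4x4, takes a point from camera to tool coordinates, whose origin is the TCP and whose axes are the flange's). Camera axes: x right, y down, z forward; pixel columns grow to the right and rows downward; lengths in m; the calibration is good to about 2 mm. A picture is of the moment at which its call begins: read the wrist's pose just before it.
- hand_in(): hands the job in, once; it reports no verdict.
Trained networks look in a picture, given as the dict that the camera call returned (one of the last four; its "shot" number tells which), for a name from the list of things; names that differ only in an ending like _2 or _b are one class to them, and where a whole thing is asked for, a point or a joint stands for the part that bears it (a point fixed in the world has none). Each returns a list of dicts, best first, with "p" (0 to 1); they miss things now and then, are a little off and sometimes report something else, mostly with a low value. They report only what shows in the picture. A call takes as long as a camera call.
- cams.spot_in(picture, name): "box" ([left, top, right, bottom] as shares, 0 to 1, of the picture: columns of its width, rows of its height, round what is visible of it).
- cams.place_of(picture, name): "at" ([column, row] as shares, 0 to 1, of the picture: columns of its width, rows of its height: a listed point, or the origin of a listed thing).
The state is a dict: "time_s": time; "qpos": joint angles; "joint_vel": joint speeds; "tau": joint torques, N m; "ee_pos": TCP position; "eef_rot": TCP orientation; "force": force on the tool from outside, world axes, zero at the start; "moment": the same for the moment, N m; "grip_width": finger opening in m.
Only numpy, scipy, OpenCV 4.12 (cv2) and the standard library are available. Lean on these libraries where they do the work, as an engineer would, in place of code of your own. Each camera call takes 0.05 s, during which the arm holds its last target.

### The job

Thread the large green collar down the locating post until it lies flat on the blue base, then thread the small brass collar down on top of it, so that both are fully home. Leave the pale steel setting ring where it is, and let go of everything.

Things in the scene. Friction and masses are not known exactly. Their poses are not given: they have to be found in the camera images.
- post_stand: Locating post, bolted down: a blue round base 90 mm across and 14 mm thick with a bright steel post standing upright in its middle. The post is 16 mm in diameter, rises 46 mm above the base (tip 60 mm above the table) and its top 12 mm taper to 7 mm across. Origin: centre of the underside of the base, on the table; z is up along the post.
- large_collar: The large collar: plain green-anodised metal ring lying flat on the table, 60 mm outside diameter, 30 mm bore, 18 mm high, about 0.13 kg. Origin: on its axis at the level of its underside; z is up along its axis. Grip it across the outside.
- small_collar: The small collar: plain brass (yellow) ring lying flat on the table, 46 mm outside diameter, 30 mm bore, 18 mm high, about 0.15 kg. Origin: on its axis at the level of its underside; z is up along its axis. Grip it across the outside.
- setting_ring: A bystander: pale steel setting ring lying flat on the table, 50 mm outside diameter, 16 mm bore, 16 mm high; not part of the job. Origin: on its axis at the level of its underside. A flanged bronze bush (34 mm across, 29 mm high) and a steel spur gear (49 mm across, 18 mm high) also stand near and are not part of the job. Collars and setting ring lie at least 100 mm apart, centre to centre, and may be in one another's places.

How it is judged:
On the way:
1. the large collar lies home on the base, round the post (horizontal distance between large_collar and post_stand below 0.01 m and z of large_collar in the frame of post_stand below 0.018 m and angle between large_collar's own z axis and vertical below 0.17 rad), for 0.2 s.
At the end, for the whole second after the job is handed in: Both collars at rest round the post, centres within 10 mm of its axis, level within 10 degrees: the large one on the base (underside within 4 mm of it), the small one on the large one (underside within 4 mm of its top). Setting ring within 30 mm of its start (all of step 1 and horizontal distance between small_collar and post_stand below 0.01 m and z of small_collar in the frame of post_stand between 0.028 and 0.036 m and angle between small_collar's own z axis and vertical below 0.17 rad and linear speed of each of large_collar, small_collar below 0.02 m/s and distance of setting_ring from where it was at the start of the episode below 0.03 m); the robot touches nothing.
It fails at once if the setting ring is moved by more than 30 mm (distance of setting_ring from where it was at the start of the episode above 0.03 m).
It also fails if it takes over 64 s, if anything falls off the work surface, if the arm or the gripper's body presses on something with over 40 N, if the wrist force passes 120 N, or if a joint passes its speed limit or range.

## Working session

There is one attempt and no reset: what is moved stays moved. The work goes in short steps, Python scripts to look and compute and a tool call to move; the robot and the scene stay as the last step left them, time stands still between calls to the robot, and variables do not carry over. Pictures are saved under pics/ and viewed, and the job is handed in when it is done.

Besides the shell and the picture viewer there is one more tool, called after "Request:" as a command line: name --pt "numbers of a row" for each row, then --argument value for the rest. servo_tool: Moves the arm, as the interface text tells. Its arguments: {"type":"object","properties":{"rows":{"type":"array"},"newtons":{"type":"number"}},"required":["rows"]}

```bash
ls; mkdir -p pics; cat > h.py <<'E'
import numpy as np, cv2
from station import ctrl, cams, hand_in
def save(p,n): cv2.imwrite('pics/'+n+'.png', p['image'][:,:,::-1])
def world(p):
    d=p['depth'].astype(float); v,u=np.mgrid[:480,:640]
    X=np.stack([(u-p['cx'])/p['fx']*d,(v-p['cy'])/p['fy']*d,d],-1)
    if 'rvec' in p:
        R=cv2.Rodrigues(np.array(p['rvec'],float))[0]; W=(X-np.array(p['tvec']).ravel())@R
    else:
        o=p['obs']; H=np.array(p['hand_eye']); r=o['eef_rot']
        from scipy.spatial.transform import Rotation as Ro
        R=Ro.from_euler('xyz',r).as_matrix()
        W=(X@H[:3,:3].T+H[:3,3])@R.T+np.array(o['ee_pos'])
    W[d<=0]=np.nan
    return W
def shot(n,name):
    o=ctrl.get_obs(); p=cams.camera(n); p['obs']=o; save(p,name); return p
E
python3 - <<'E'
from h import *
print(ctrl.get_obs())
for c in ['top','scene']:
    p=shot(c,c+'0'); W=world(p)
    for n in ['post_stand','large_collar','small_collar','setting_ring']:
        for s in cams.spot_in(p,n)[:2]:
            b=np.array(s['box'])*[640,480,640,480]
            u,v=int((b[0]+b[2])/2),int((b[1]+b[3])/2)
            w=W[int(b[1]):int(b[3])+1,int(b[0]):int(b[2])+1].reshape(-1,3); w=w[np.nan_to_num(w[:,2])>0.008]
            print(c,n,round(s['p'],2),b.round(),len(w) and (w.min(0).round(3),w.max(0).round(3)))
        print([(x['p'],np.array(x['at'])*[640,480]) for x in cams.place_of(p,n)[:2]])
E
```

```text
pics
{'time_s': 0.0, 'qpos': array([-1.36959172e+00,  3.00472719e-01,  1.52159034e+00, -3.90766376e-05,
        1.32072678e+00, -6.66083407e-02]), 'joint_vel': array([ 0.00032695, -0.00014762, -0.00122144, -0.00011844,  0.00132096,
       -0.0004936 ]), 'tau': array([-2.85621798e-03, -5.31816173e+01, -3.52744102e+01,  7.07436260e-02,
        2.43473402e-02, -5.43537840e-05]), 'ee_pos': array([ 0.14546465, -0.53010398,  0.18408155]), 'eef_rot': array([-3.14039561e+00, -4.19174796e-05,  2.67822615e-01]), 'force': array([ 0.45202611, -0.54622134,  0.13827989]), 'moment': array([-0.01724675, -0.02722855, -0.02791553]), 'grip_width': 0.09395593681556925}
top post_stand 0.72 [195. 238. 242. 282.] (array([0.442, 0.126, 0.008]), array([0.532, 0.215, 0.063]))
[(0.79, array([217.792, 257.808]))]
top large_collar 0.96 [351. 251. 380. 277.] (array([ 0.443, -0.165,  0.009]), array([ 0.501, -0.107,  0.025]))
[(0.78, array([365.824, 264.816]))]
top small_collar 0.76 [428. 262. 451. 286.] (array([ 0.426, -0.315,  0.008]), array([ 0.47 , -0.27 ,  0.023]))
[(0.64, array([438.976, 271.008]))]
top setting_ring 0.92 [378. 200. 404. 222.] (array([ 0.559, -0.222,  0.008]), array([ 0.608, -0.172,  0.021]))
[(0.77, array([387.008, 210.72 ]))]
scene post_stand 0.91 [215. 286. 258. 328.] (array([0.438, 0.126, 0.008]), array([0.53 , 0.215, 0.061]))
[(0.94, array([236.672, 309.504]))]
scene large_collar 0.67 [354. 247. 362. 263.] (array([ 0.204, -0.139,  0.008]), array([0.5  , 0.098, 0.297]))
[(0.7, array([366.592, 259.008]))]
[]
scene setting_ring 0.89 [349. 213. 367. 229.] (array([ 0.555, -0.222,  0.008]), array([ 0.606, -0.171,  0.019]))
[(0.86, array([360.896, 222.576]))]
```

View pics/top0.png

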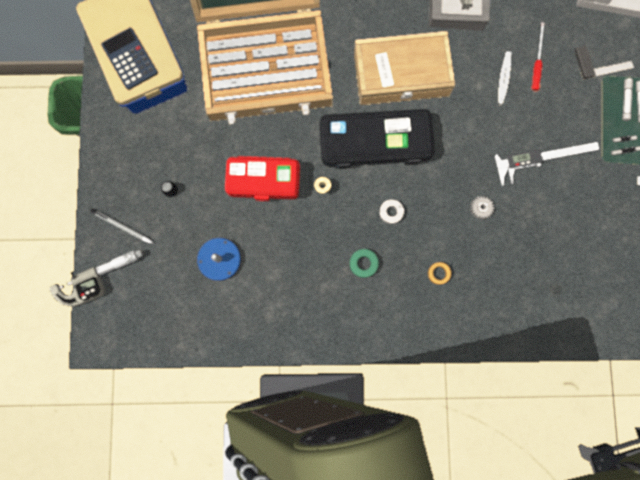

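View pics/scene0.png

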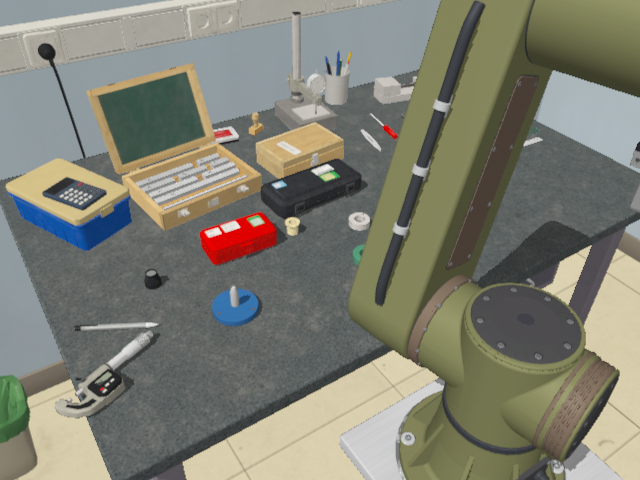

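```bash
cat >> h.py <<'E'
def fit(W,c,zlo,zhi,r,R=0.06):
    "circle fit to outer boundary of top face: minEnclosing & mean of points"
    m=(np.abs(W[...,2]-(zlo+zhi)/2)<(zhi-zlo)/2)&(np.hypot(W[...,0]-c[0],W[...,1]-c[1])<R)
    P=W[m][:,:2].astype(np.float32)
    (cc,rr)=cv2.minEnclosingCircle(P); return len(P),P.mean(0).round(4),np.round(cc,4),round(rr,4)
E
python3 - <<'E'
from h import *
for c in ['top','scene']:
    p=shot(c,c+'1'); W=world(p)
    print(c,'base',fit(W,(.486,.17),.010,.018,.045),'post',fit(W,(.486,.17),.03,.07,.008,.03))
    if c=='top':
        print('large',fit(W,(.472,-.136),.012,.026,.03)); print('small',fit(W,(.448,-.2925),.012,.026,.023))
    print('ring',fit(W,(.583,-.197),.010,.026,.03))
E
```

```text
top base (1233, array([0.4865, 0.1704], dtype=float32), array([0.487 , 0.1711]), 0.0455) post (58, array([0.4857, 0.1689], dtype=float32), array([0.4868, 0.1705]), 0.0079)
large (484, array([ 0.4726, -0.135 ], dtype=float32), array([ 0.473, -0.135]), 0.0304)
small (225, array([ 0.4487, -0.2928], dtype=float32), array([ 0.4487, -0.2939]), 0.0236)
ring (338, array([ 0.5824, -0.1973], dtype=float32), array([ 0.5825, -0.1977]), 0.0254)
scene base (1075, array([0.4795, 0.1732], dtype=float32), array([0.4835, 0.1697]), 0.0468) post (109, array([0.4805, 0.1726], dtype=float32), array([0.4824, 0.172 ]), 0.009)
ring (217, array([ 0.5788, -0.1954], dtype=float32), array([ 0.5789, -0.1966]), 0.0278)
```

Request:
servo_tool --pt "0.03 0.03 0.02 0 0 0 1" --pt "0.06 0.07 0.02 0 0 0 1" --pt "0.09 0.11 0.02 0 0 0 1" --pt "0.12 0.15 0.02 0 0 0 1" --pt "0.15 0.19 0.02 0 0 0 1" --pt "0.18 0.22 0.02 0 0 0 1" --pt "0.21 0.25 0.02 0 0 0 1" --pt "0.24 0.28 0.02 0 0 0 1"

```text
time_s: 1.67
ee_pos: [0.3585, -0.2774, 0.205]
eef_rot: [3.141, -0.0, 0.267]
force: [0.6, -0.8, -0.6]
grip_width: 0.0941
```

Request:
servo_tool --pt "0.03 0.03 -0.01 0 0 0 1" --pt "0.06 0.06 -0.02 0 0 0 1" --pt "0.09 0.1 -0.03 0 0 0 1" --pt "0.105 0.13 -0.045 0 0 0 1" --pt "0.1145 0.142 -0.055 0 0 0 1" --pt "0.1145 0.142 -0.055 0 0 0 1" --pt "0.1145 0.142 -0.055 0 0 0 1" --pt "0.1145 0.142 -0.055 0 0 0 1"

```text
time_s: 2.33
ee_pos: [0.473, -0.1359, 0.1504]
eef_rot: [3.141, -0.001, 0.268]
force: [0.8, 0.3, -0.2]
grip_width: 0.0941
```

```bash
python3 - <<'E'
from h import *
p=shot('wrist','w1'); W=world(p); print(p['obs']['ee_pos'],p['obs']['eef_rot'],p['obs']['time_s'])
print('large',fit(W,(.472,-.136),.012,.026,.03)); print('small',fit(W,(.448,-.2925),.012,.026,.023)); print('ring',fit(W,(.5825,-.197),.01,.026,.03))
p=shot('top','t2')
E
```

```text
[ 0.47297327 -0.13585508  0.15041672] [ 3.14051866e+00 -7.05587174e-04  2.67591164e-01] 2.3333
large (2140, array([ 0.4745, -0.1344], dtype=float32), array([ 0.4735, -0.1345]), 0.03)
small (786, array([ 0.4547, -0.2941], dtype=float32), array([ 0.4499, -0.2928]), 0.0232)
ring (1933, array([ 0.5836, -0.196 ], dtype=float32), array([ 0.5833, -0.1966]), 0.0253)
```

View pics/w1.png

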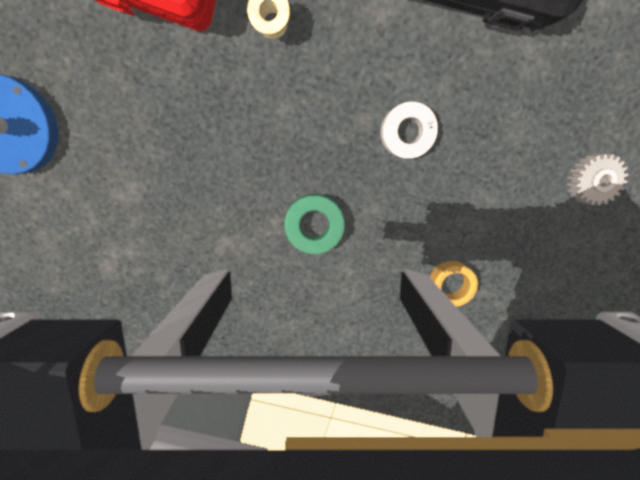

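Request:
servo_tool --pt "0 0.001 -0.035 0 0 0 1" --pt "0 0.001 -0.07 0 0 0 1" --pt "0 0.001 -0.1 0 0 0 1" --pt "0 0.001 -0.12 0 0 0 1" --pt "0 0.001 -0.135 0 0 0 1" --pt "0 0.001 -0.1445 0 0 0 1" --pt "0 0.001 -0.1445 0 0 0 1" --pt "0 0.001 -0.1445 0 0 0 1" --newtons 25

```text
time_s: 3.1
ee_pos: [0.473, -0.136, 0.0068]
eef_rot: [3.14, -0.002, 0.265]
force: [0.7, -0.3, -0.4]
grip_width: 0.0938
```

Request:
servo_tool --pt "0 0 0 0 0 0 -1" --pt "0 0 0 0 0 0 -1" --pt "0 0 0 0 0 0 -1" --pt "0 0 0 0 0 0 -1" --pt "0 0 0 0 0 0 -1" --pt "0 0 0 0 0 0 -1" --pt "0 0 0 0 0 0 -1" --pt "0 0 0 0 0 0 -1" --newtons 25

```text
time_s: 3.77
ee_pos: [0.473, -0.1359, 0.0068]
eef_rot: [3.14, -0.002, 0.265]
force: [-0.5, 0.4, 0.4]
grip_width: 0.0442
```

```bash
python3 - <<'E'
from h import *
p=shot('wrist','w2'); print(ctrl.get_obs()['grip_width'])
p=shot('top','t3'); im=p['image'][150:350,250:500]; cv2.imwrite('pics/t3c.png',cv2.resize(im,(750,600))[:,:,::-1])
W=world(p)
E
```

```text
0.04012646744958651
```

View pics/w2.png

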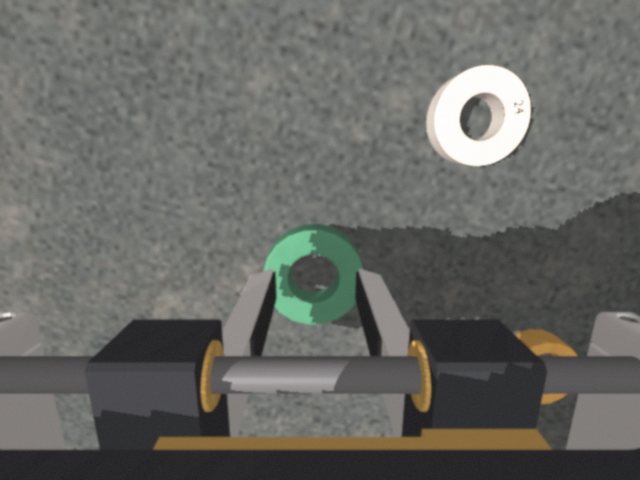

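View pics/t3c.png

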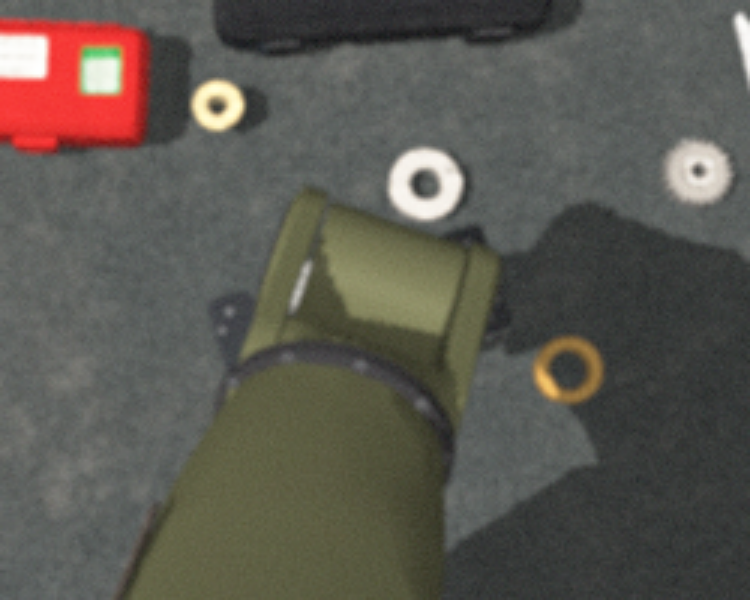

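```bash
python3 - <<'E'
from h import *
p=shot('wrist','w3'); o=p['obs']; print(o['grip_width'],o['ee_pos'],o['force'])
W=world(p)
for z in [(.010,.026),(.014,.024)]:
  print('large',fit(W,(.48,-.136),*z,.03,.05)); 
print('ring',fit(W,(.5825,-.197),.01,.026,.03))
hsv=cv2.cvtColor(p['image'],cv2.COLOR_RGB2HSV); m=(hsv[...,0]>60)&(hsv[...,0]<90)&(hsv[...,1]>80)
P=W[m]; P=P[~np.isnan(P[:,0])]; print(len(P),P.min(0),P.max(0),np.median(P,0))
print(cv2.minEnclosingCircle(P[P[:,2]>.012][:,:2].astype(np.float32)))
print(p['hand_eye'])
E
```

```text
0.036291890312859586 [ 0.47304264 -0.13598563  0.00679229] [-0.03505574  0.34961602 -0.46491362]
large (5033, array([ 0.4768, -0.1342], dtype=float32), array([ 0.4735, -0.1347]), 0.0302)
large (4769, array([ 0.4767, -0.1343], dtype=float32), array([ 0.4735, -0.1346]), 0.0302)
ring (6364, array([ 0.5838, -0.1956], dtype=float32), array([ 0.5834, -0.1965]), 0.0255)
5173 [ 0.44401164 -0.16027344  0.00324268] [ 0.50319113 -0.10516851  0.04796158] [ 0.4790896  -0.13441429  0.0187219 ]
((0.47359612584114075, -0.13427869975566864), 0.029950933530926704)
[[ 6.22158511e-04 -9.66667153e-01 -2.56035598e-01  7.54205561e-02]
 [ 9.99999744e-01  6.92002809e-04 -1.82701290e-04 -5.55677949e-05]
 [ 3.53788689e-04 -2.56035419e-01  9.66667336e-01 -2.00925842e-01]
 [ 0.00000000e+00  0.00000000e+00  0.00000000e+00  1.00000000e+00]]
```

```bash
python3 - <<'E'
from h import *
a=cv2.imread('pics/w3.png')[200:400,170:470]; cv2.imwrite('pics/w3c.png',cv2.resize(a,(780,520)))
E
```

```text
(no output)
```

View pics/w3c.png

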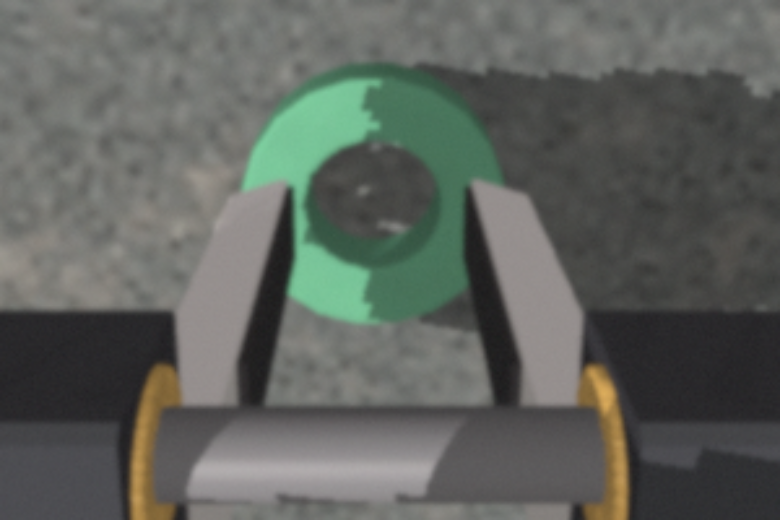

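```bash
python3 - <<'E'
from h import *
p=shot('wrist','w4'); o=p['obs']; print(p['fx'],p['cx'],p['cy'],o['grip_width'],o['time_s'],o['force'])
W=world(p)
for v in (274,285,300,320):
    print(v,[(u,*W[v,u].round(3),p['depth'][v,u].round(3)) for u in range(250,390,8)])
E
```

```text
345.33846015653916 315.3896348766859 238.3197328909601 0.03193371875357661 3.9167 [ 0.28796251  0.5171141  -0.20145882]
274 [(250, np.float64(0.459), np.float64(-0.096), np.float64(0.001), np.float32(0.22)), (258, np.float64(0.461), np.float64(-0.101), np.float64(0.001), np.float32(0.22)), (266, np.float64(0.476), np.float64(-0.108), np.float64(0.037), np.float32(0.182)), (274, np.float64(0.478), np.float64(-0.112), np.float64(0.037), np.float32(0.182)), (282, np.float64(0.478), np.float64(-0.116), np.float64(0.035), np.float32(0.183)), (290, np.float64(0.467), np.float64(-0.121), np.float64(0.004), np.float32(0.216)), (298, np.float64(0.467), np.float64(-0.126), np.float64(0.001), np.float32(0.22)), (306, np.float64(0.468), np.float64(-0.131), np.float64(-0.0), np.float32(0.221)), (314, np.float64(0.47), np.float64(-0.136), np.float64(0.002), np.float32(0.219)), (322, np.float64(0.471), np.float64(-0.141), np.float64(0.001), np.float32(0.22)), (330, np.float64(0.473), np.float64(-0.146), np.float64(0.001), np.float32(0.22)), (338, np.float64(0.479), np.float64(-0.148), np.float64(0.
[... 4338 characters left out ...]
loat64(0.019), np.float32(0.209)), (330, np.float64(0.45), np.float64(-0.151), np.float64(0.018), np.float32(0.209)), (338, np.float64(0.443), np.float64(-0.16), np.float64(0.001), np.float32(0.228)), (346, np.float64(0.445), np.float64(-0.165), np.float64(0.002), np.float32(0.228)), (354, np.float64(0.482), np.float64(-0.15), np.float64(0.077), np.float32(0.144)), (362, np.float64(0.488), np.float64(-0.15), np.float64(0.086), np.float32(0.134)), (370, np.float64(0.489), np.float64(-0.153), np.float64(0.087), np.float32(0.133)), (378, np.float64(0.489), np.float64(-0.157), np.float64(0.086), np.float32(0.134)), (386, np.float64(0.49), np.float64(-0.16), np.float64(0.086), np.float32(0.134))]
```

```bash
python3 - <<'E'
from h import *
print(ctrl.hold_point_z,[a for a in dir(ctrl) if a[0]!='_'])
p=shot('wrist','w5'); o=p['obs']; print(o['grip_width'],o['force'])
W=world(p); H=np.array(p['hand_eye'])
for v in range(262,280,2):
    z=W[v,250:390,2]; i=np.where(z>.023)[0]; print(v,len(i),[(k+250,z[k].round(3)) for k in i])
p=shot('scene','s5')
E
```

```text
-0.0188 ['MotionError', 'get_obs', 'hold_point_z']
0.027938895407306034 [ 0.79211555 -0.5700159  -0.07452916]
262 0 []
264 0 []
266 0 []
268 0 []
270 12 [(np.int64(282), np.float64(0.031)), (np.int64(283), np.float64(0.031)), (np.int64(284), np.float64(0.031)), (np.int64(285), np.float64(0.031)), (np.int64(286), np.float64(0.031)), (np.int64(287), np.float64(0.03)), (np.int64(344), np.float64(0.029)), (np.int64(345), np.float64(0.03)), (np.int64(346), np.float64(0.03)), (np.int64(347), np.float64(0.031)), (np.int64(348), np.float64(0.031)), (np.int64(349), np.float64(0.031))]
272 32 [(np.int64(275), np.float64(0.033)), (np.int64(276), np.float64(0.033)), (np.int64(277), np.float64(0.033)), (np.int64(278), np.float64(0.034)), (np.int64(279), np.float64(0.033)), (np.int64(280), np.float64(0.033)), (np.int64(281), np.float64(0.035)), (np.int64(282), np.float64(0.034)), (np.int64(283), np.float64(0.033)), (np.int64(284), np.float64(0.033)), (np.int64(285), np.float64(0.034)), (np.int64(286), np.float64(0.034)), (np.int64(287), np.float64(0.029)), (np.int64(288), np.float64(0.03)), (np.in
[... 5203 characters left out ...]
float64(0.042)), (np.int64(348), np.float64(0.042)), (np.int64(349), np.float64(0.042)), (np.int64(350), np.float64(0.043)), (np.int64(351), np.float64(0.042)), (np.int64(352), np.float64(0.042)), (np.int64(353), np.float64(0.042)), (np.int64(354), np.float64(0.043)), (np.int64(355), np.float64(0.042)), (np.int64(356), np.float64(0.042)), (np.int64(357), np.float64(0.043)), (np.int64(358), np.float64(0.042)), (np.int64(359), np.float64(0.042)), (np.int64(360), np.float64(0.042)), (np.int64(361), np.float64(0.043)), (np.int64(362), np.float64(0.042)), (np.int64(363), np.float64(0.043)), (np.int64(364), np.float64(0.043)), (np.int64(365), np.float64(0.041)), (np.int64(366), np.float64(0.042))]
```

View pics/s5.png

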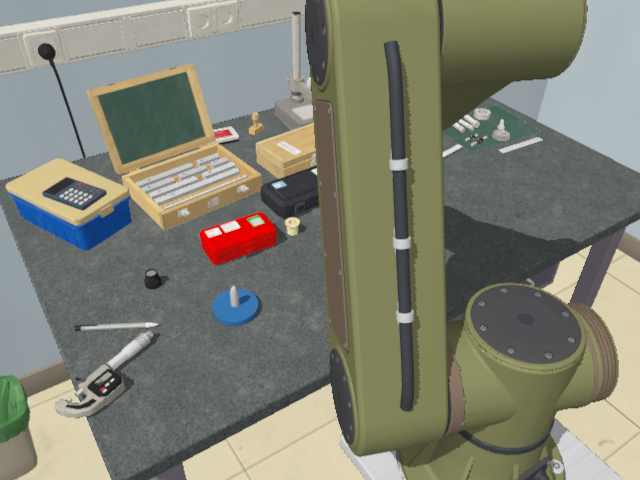

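Request:
servo_tool --pt "0 0.001 0 0 0 0 1" --pt "0 0.001 0 0 0 0 1" --pt "0 0.001 0 0 0 0 1" --pt "0 0.001 0 0 0 0 1" --pt "0 0.001 0 0 0 0 1" --pt "0 0.001 0 0 0 0 1" --pt "0 0.001 0 0 0 0 1" --pt "0 0.001 0 0 0 0 1" --newtons 25

```text
time_s: 4.73
ee_pos: [0.473, -0.135, 0.0068]
eef_rot: [3.14, -0.002, 0.265]
force: [0.9, 0.7, -0.5]
grip_width: 0.0704
```

Request:
servo_tool --pt "0 0 0 0 0 0 1" --pt "0 0 -0.003 0 0 0 1" --pt "0 0 -0.006 0 0 0 1" --pt "0 0 -0.009 0 0 0 1" --pt "0 0 -0.012 0 0 0 1" --pt "0 0 -0.015 0 0 0 1" --pt "0 0 -0.016 0 0 0 1" --pt "0 0 -0.016 0 0 0 1" --newtons 25

```text
time_s: 5.4
ee_pos: [0.4729, -0.1349, -0.0096]
eef_rot: [3.14, -0.001, 0.265]
force: [0.1, -0.1, -0.2]
grip_width: 0.0939
```

Request:
servo_tool --pt "0 0 -0.002 0 0 0 1" --pt "0 0 -0.004 0 0 0 1" --pt "0 0 -0.006 0 0 0 1" --pt "0 0 -0.008 0 0 0 1" --pt "0 0 -0.009 0 0 0 1" --pt "0 0 -0.009 0 0 0 1" --pt "0 0 -0.009 0 0 0 1" --pt "0 0 -0.009 0 0 0 1" --newtons 25

```text
time_s: 6.07
ee_pos: [0.4729, -0.135, -0.0185]
eef_rot: [3.14, -0.001, 0.265]
force: [-0.2, -0.2, -0.4]
grip_width: 0.094
```

```bash
cat >> h.py <<'E'
def tips(name):
    p=shot('wrist',name); W=world(p); o=p['obs']; out=[]
    from scipy.spatial.transform import Rotation as Ro
    T=(W-np.array(o['ee_pos']))@Ro.from_euler('xyz',o['eef_rot']).as_matrix()  # tool coords
    w=o['grip_width']/2
    for s in (-1,1):
        m=(s*T[...,1]>w-.003)&(s*T[...,1]<w+.012)&(np.abs(T[...,0])<.012)&(T[...,2]>-.06)&(T[...,2]<.01)
        q=T[m]; out.append((m.sum(), np.nanpercentile(q[:,2],[50,98,100]).round(4) if len(q) else None))
    print('grip',o['grip_width'],'ee',o['ee_pos'],'F',o['force'],'tips',out); return p,W
E
python3 - <<'E'
from h import *
tips('w6')
E
```

```text
grip 0.09398670189435676 ee [ 0.4729286  -0.13495934 -0.01848694] F [-0.2059042  -0.17729939 -0.36675149] tips [(np.int64(1766), array([-0.0393, -0.0188, -0.0178])), (np.int64(1775), array([-0.0397, -0.0186, -0.0175]))]
```

View pics/w6.png

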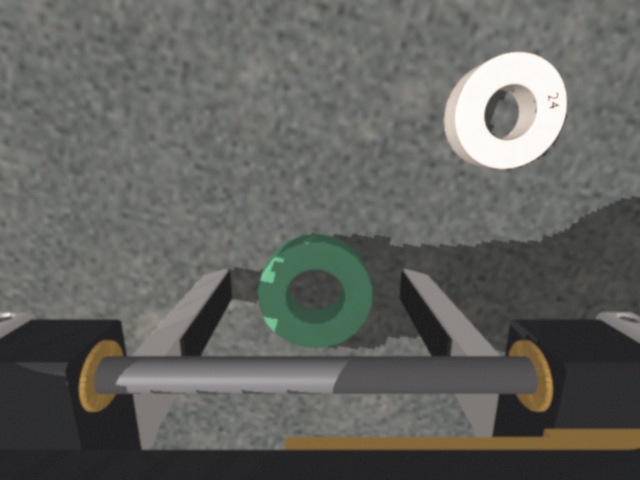

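Request:
servo_tool --pt "0 0 0 0 0 0 -1" --pt "0 0 0 0 0 0 -1" --pt "0 0 0 0 0 0 -1" --pt "0 0 0 0 0 0 -1" --pt "0 0 0 0 0 0 -1" --pt "0 0 0 0 0 0 -1" --pt "0 0 0 0 0 0 -1" --pt "0 0 0 0 0 0 -1" --newtons 30

```text
time_s: 6.78
ee_pos: [0.4729, -0.135, -0.0185]
eef_rot: [3.14, -0.001, 0.265]
force: [0.1, 0.5, 0.4]
grip_width: 0.0597
```

```bash
python3 - <<'E'
from h import *
p,W=tips('w7'); print('large',fit(W,(.473,-.135),.012,.026,.03,.04))
E
```

```text
grip 0.05973562702524738 ee [ 0.47289901 -0.13495659 -0.01847576] F [0.10494505 0.4956055  0.43088723] tips [(np.int64(1323), array([-0.0416, -0.019 , -0.018 ])), (np.int64(1328), array([-0.0415, -0.0186, -0.0178]))]
large (8363, array([ 0.4756, -0.1341], dtype=float32), array([ 0.482 , -0.1325]), 0.0387)
```

View pics/w7.png

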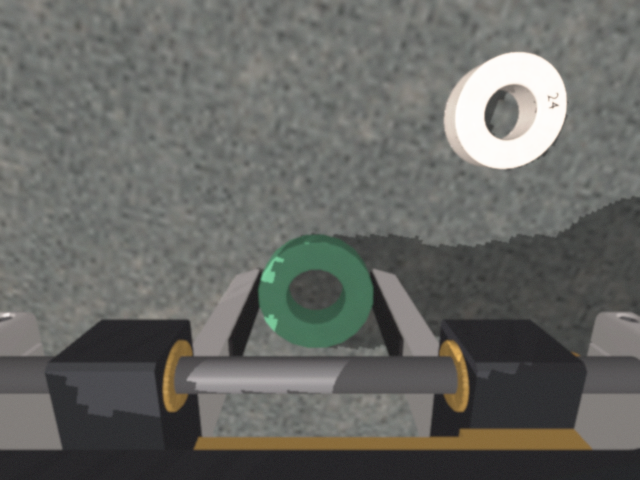

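Request:
servo_tool --pt "0 0 0.015 0 0 0 -1" --pt "0 0 0.04 0 0 0 -1" --pt "0 0 0.07 0 0 0 -1" --pt "0 0.02 0.095 0 0 0 -1" --pt "0 0.05 0.11 0 0 0 -1" --pt "0 0.08 0.11 0 0 0 -1" --pt "0 0.11 0.11 0 0 0 -1" --pt "0 0.14 0.11 0 0 0 -1" --newtons 30

```text
time_s: 7.5
ee_pos: [0.4726, 0.0064, 0.0917]
eef_rot: [3.14, -0.002, 0.265]
force: [1.6, -0.2, -1.2]
grip_width: 0.0595
```

```bash
python3 - <<'E'
from h import *
p,W=tips('w8'); print('base',fit(W,(.487,.171),.010,.018,.03,.06),'post',fit(W,(.487,.171),.03,.07,.03,.025))
E
```

```text
grip 0.05949905727350427 ee [0.47262893 0.00636903 0.09173949] F [ 1.58456375 -0.18781121 -1.21470494] tips [(np.int64(1200), array([-0.0438, -0.0251, -0.0206])), (np.int64(1186), array([-0.0435, -0.0247, -0.0215]))]
base (9335, array([0.4896, 0.1696], dtype=float32), array([0.4872, 0.1718]), 0.0455) post (791, array([0.4888, 0.1678], dtype=float32), array([0.4877, 0.1711]), 0.0082)
```

View pics/w8.png

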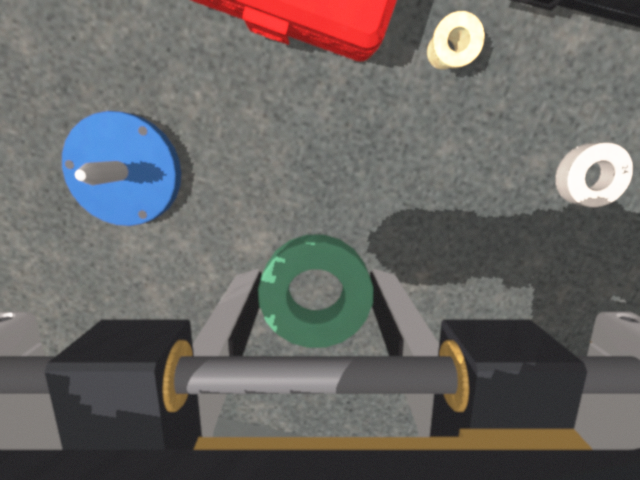

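Request:
servo_tool --pt "0.003 0.03 0 0 0 0 -1" --pt "0.006 0.065 0 0 0 0 -1" --pt "0.009 0.1 0 0 0 0 -1" --pt "0.012 0.13 0 0 0 0 -1" --pt "0.014 0.155 0 0 0 0 -1" --pt "0.014 0.165 -0.005 0 0 0 -1" --pt "0.014 0.165 -0.015 0 0 0 -1" --pt "0.014 0.165 -0.02 0 0 0 -1" --newtons 30

```text
time_s: 8.22
ee_pos: [0.4856, 0.1746, 0.0698]
eef_rot: [3.141, 0.0, 0.268]
force: [-0.5, -1.0, -2.1]
grip_width: 0.0591
```

```bash
python3 - <<'E'
from h import *
p,W=tips('w9')
E
```

```text
grip 0.05912728127583089 ee [0.48563095 0.17457954 0.06983718] F [-0.46790003 -1.04533229 -2.05896385] tips [(np.int64(1204), array([-0.0433, -0.025 , -0.0209])), (np.int64(1200), array([-0.0434, -0.0249, -0.0212]))]
```

View pics/w9.png

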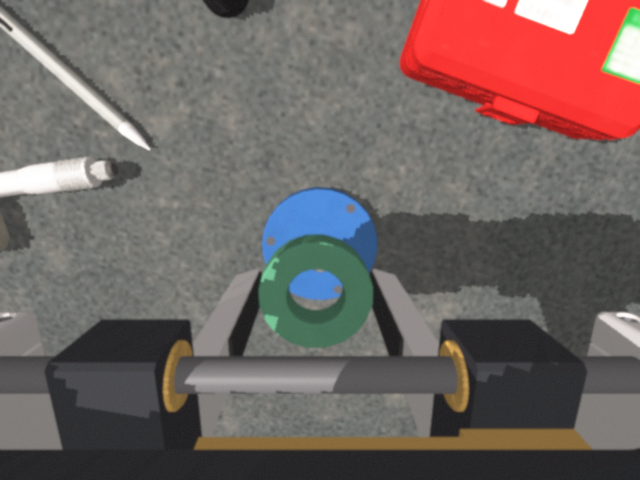

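Request:
servo_tool --pt "0.0013 -0.0034 0 0 0 0 -1" --pt "0.0013 -0.0034 0 0 0 0 -1" --pt "0.0013 -0.0034 0 0 0 0 -1" --pt "0.0013 -0.0034 -0.006 0 0 0 -1" --pt "0.0013 -0.0034 -0.014 0 0 0 -1" --pt "0.0013 -0.0034 -0.022 0 0 0 -1" --pt "0.0013 -0.0034 -0.03 0 0 0 -1" --pt "0.0013 -0.0034 -0.034 0 0 0 -1" --newtons 30

```text
time_s: 8.93
ee_pos: [0.486, 0.1704, 0.0336]
eef_rot: [3.141, 0.003, 0.267]
force: [-0.0, 0.4, -1.1]
grip_width: 0.0594
```

```bash
python3 - <<'E'
from h import *
p,W=tips('w10')
print(fit(W,(.487,.171),.050,.058,.03,.012))
a=cv2.imread('pics/w10.png')[200:400,170:470]; cv2.imwrite('pics/w10c.png',cv2.resize(a,(780,520)))
E
```

```text
grip 0.059404332692433205 ee [0.4860091  0.17040861 0.03361898] F [-0.03193106  0.38573083 -1.05827944] tips [(np.int64(1186), array([-0.0436, -0.0247, -0.0215])), (np.int64(1199), array([-0.0437, -0.0248, -0.0208]))]
(288, array([0.4905, 0.1728], dtype=float32), array([0.4874, 0.172 ]), 0.0074)
```

View pics/w10c.png

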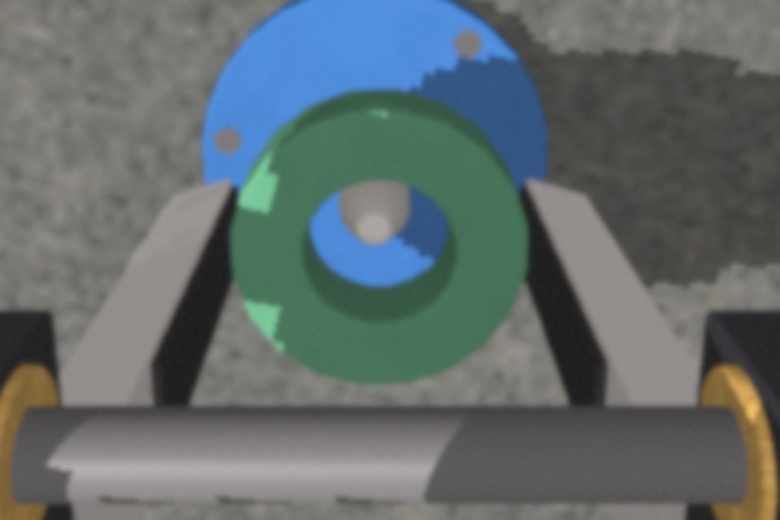

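Request:
servo_tool --pt "0.001 0.001 -0.007 0 0 0 -1" --pt "0.001 0.001 -0.014 0 0 0 -1" --pt "0.001 0.001 -0.021 0 0 0 -1" --pt "0.001 0.001 -0.028 0 0 0 -1" --pt "0.001 0.001 -0.033 0 0 0 -1" --pt "0.001 0.001 -0.036 0 0 0 -1" --pt "0.001 0.001 -0.037 0 0 0 -1" --pt "0.001 0.001 -0.037 0 0 0 -1" --newtons 30

```text
time_s: 9.65
ee_pos: [0.4868, 0.1713, -0.0038]
eef_rot: [3.141, 0.004, 0.267]
force: [-0.3, 0.9, -1.1]
grip_width: 0.0594
```

```bash
python3 - <<'E'
from h import *
p,W=tips('w11')
hsv=cv2.cvtColor(p['image'],cv2.COLOR_RGB2HSV); m=(hsv[...,0]>60)&(hsv[...,0]<90)&(hsv[...,1]>80)
P=W[m]; P=P[~np.isnan(P[:,0])]; print(len(P),np.percentile(P[:,2],[5,50,95]),cv2.minEnclosingCircle(P[P[:,2]>.026][:,:2].astype(np.float32)))
E
```

```text
grip 0.059440909105349764 ee [ 0.4868016   0.1713328  -0.00379609] F [-0.30404617  0.88304376 -1.0558435 ] tips [(np.int64(1341), array([-0.0412, -0.0183, -0.0176])), (np.int64(1346), array([-0.0411, -0.0181, -0.0168]))]
7620 [0.02574667 0.03342068 0.0344775 ] ((0.4874022603034973, 0.17155489325523376), 0.030450541526079178)
```

View pics/w11.png

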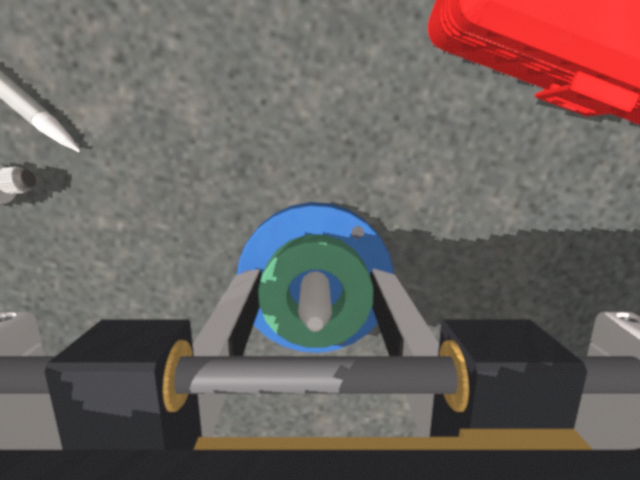

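Request:
servo_tool --pt "0 0 -0.001 0 0 0 -1" --pt "0 0 -0.001 0 0 0 -1" --pt "0 0 -0.001 0 0 0 1" --pt "0 0 -0.001 0 0 0 1" --pt "0 0 -0.001 0 0 0 1" --pt "0 0 -0.001 0 0 0 1" --pt "0 0 -0.001 0 0 0 1" --pt "0 0 -0.001 0 0 0 1" --newtons 30

```text
time_s: 10.37
ee_pos: [0.487, 0.1714, -0.0045]
eef_rot: [3.141, 0.004, 0.267]
force: [-0.6, -0.2, 0.3]
grip_width: 0.0929
```

Request:
servo_tool --pt "0 0 0.01 0 0 0 1" --pt "0 0 0.03 0 0 0 1" --pt "0 0 0.06 0 0 0 1" --pt "0 0 0.09 0 0 0 1" --pt "0 -0.01 0.1 0 0 0 1" --pt "0 -0.04 0.1 0 0 0 1" --pt "0 -0.07 0.1 0 0 0 1" --pt "0 -0.1 0.1 0 0 0 1"

```text
time_s: 11.03
ee_pos: [0.4867, 0.0702, 0.0961]
eef_rot: [3.141, 0.003, 0.268]
force: [0.0, -0.1, 0.7]
grip_width: 0.0938
```

```bash
cat >> h.py <<'E'
def green(p,W,c,lo=.026):
    hsv=cv2.cvtColor(p['image'],cv2.COLOR_RGB2HSV); m=(hsv[...,0]>60)&(hsv[...,0]<90)&(hsv[...,1]>80)&(np.hypot(W[...,0]-c[0],W[...,1]-c[1])<.06)
    P=W[m]; print('green',len(P),np.percentile(P[:,2],[5,50,95]).round(4),cv2.minEnclosingCircle(P[P[:,2]>lo][:,:2].astype(np.float32)))
    Q=P[P[:,2]>lo]; A=np.c_[Q[:,:2]-Q[:,:2].mean(0),np.ones(len(Q))]; print('tilt',np.linalg.lstsq(A,Q[:,2],rcond=None)[0].round(3))
E
python3 - <<'E'
from h import *
p,W=tips('w12'); green(p,W,(.487,.171))
E
```

```text
grip 0.0937919501280881 ee [0.48669241 0.07018402 0.09610802] F [ 0.03423849 -0.0663177   0.69717722] tips [(np.int64(1390), array([-0.0448, -0.0231, -0.0207])), (np.int64(1381), array([-0.0445, -0.0234, -0.0212]))]
green 3590 [0.0263 0.0328 0.034 ] ((0.4877786636352539, 0.17118310928344727), 0.029816344380378723)
tilt [-0.009  0.01   0.033]
```

View pics/w12.png

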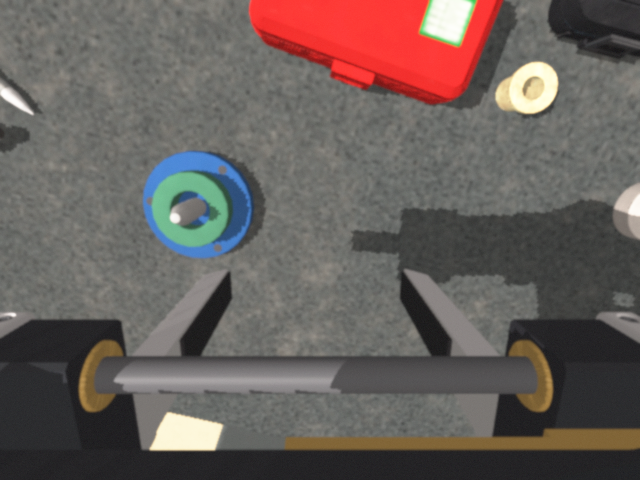

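Request:
servo_tool --pt "-0.004 -0.03 0 0 0 0 1" --pt "-0.008 -0.065 0 0 0 0 1" --pt "-0.012 -0.1 0 0 0 0 1" --pt "-0.016 -0.135 0 0 0 0 1" --pt "-0.02 -0.17 0 0 0 0 1" --pt "-0.024 -0.205 0 0 0 0 1" --pt "-0.028 -0.24 0 0 0 0 1" --pt "-0.03 -0.265 0 0 0 0 1"

```text
time_s: 11.75
ee_pos: [0.4558, -0.2014, 0.0963]
eef_rot: [3.14, 0.004, 0.264]
force: [-0.0, 0.3, 0.1]
grip_width: 0.0941
```

```bash
python3 - <<'E'
from h import *
p,W=tips('w13'); print(fit(W,(.4497,-.293),.012,.026,.03,.04)); print(fit(W,(.5833,-.1966),.010,.026,.03,.04))
E
```

```text
grip 0.09406707420954294 ee [ 0.45580426 -0.20142569  0.09630256] F [-0.0410339   0.30546336  0.05784045] tips [(np.int64(1396), array([-0.0447, -0.0233, -0.0209])), (np.int64(1396), array([-0.0447, -0.0233, -0.0205]))]
(979, array([ 0.4568, -0.2886], dtype=float32), array([ 0.45  , -0.2924]), 0.0229)
(3014, array([ 0.5836, -0.1964], dtype=float32), array([ 0.5833, -0.1967]), 0.0252)
```

View pics/w13.png

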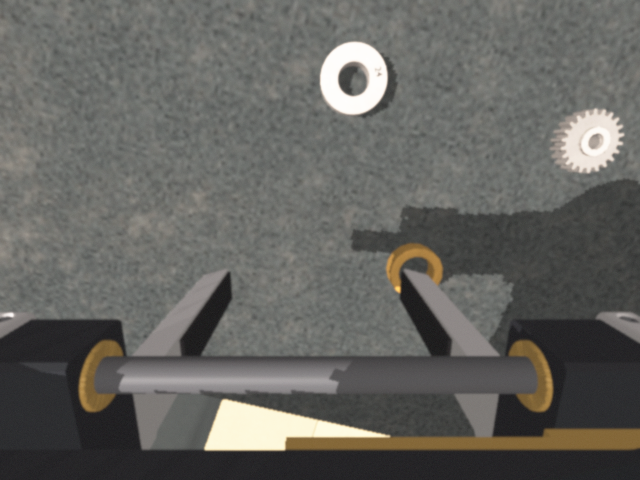

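Request:
servo_tool --pt "-0.002 -0.035 0 0 0 0 1" --pt "-0.004 -0.065 0 0 0 0 1" --pt "-0.006 -0.085 0 0 0 0 1" --pt "-0.006 -0.091 0 0 0 0 1" --pt "-0.006 -0.091 -0.01 0 0 0 1" --pt "-0.006 -0.091 -0.03 0 0 0 1" --pt "-0.006 -0.091 -0.045 0 0 0 1" --pt "-0.006 -0.091 -0.045 0 0 0 1"

```text
time_s: 12.47
ee_pos: [0.4485, -0.2929, 0.0481]
eef_rot: [-3.14, 0.007, 0.263]
force: [0.0, 0.5, 0.1]
grip_width: 0.094
```

```bash
python3 - <<'E'
from h import *
p,W=tips('w14'); print(fit(W,(.4497,-.293),.012,.026,.03,.03))
E
```

```text
grip 0.09404284514941312 ee [ 0.44846456 -0.29287923  0.04812017] F [0.03090192 0.47356034 0.11244038] tips [(np.int64(1388), array([-0.0446, -0.0233, -0.0212])), (np.int64(1388), array([-0.0445, -0.023 , -0.0214]))]
(1993, array([ 0.4507, -0.2927], dtype=float32), array([ 0.4499, -0.2928]), 0.023)
```

View pics/w14.png

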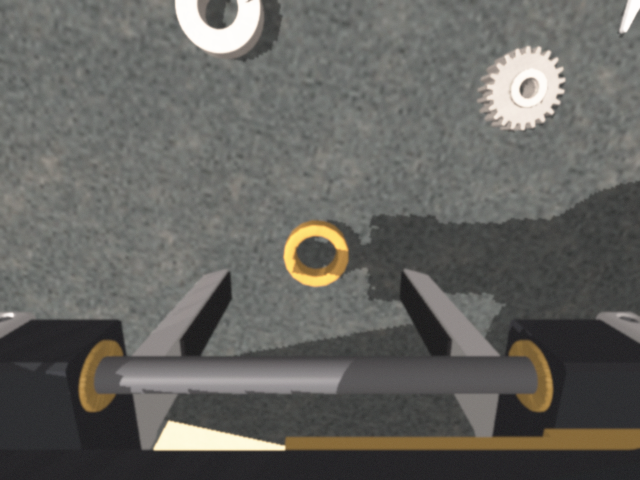

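Request:
servo_tool --pt "0.0013 0 -0.015 0 0 0 1" --pt "0.0013 0 -0.03 0 0 0 1" --pt "0.0013 0 -0.043 0 0 0 1" --pt "0.0013 0 -0.053 0 0 0 1" --pt "0.0013 0 -0.06 0 0 0 1" --pt "0.0013 0 -0.065 0 0 0 1" --pt "0.0013 0 -0.066 0 0 0 1" --pt "0.0013 0 -0.066 0 0 0 1"

```text
time_s: 13.18
ee_pos: [0.4506, -0.2935, -0.0159]
eef_rot: [3.141, 0.006, 0.264]
force: [-0.2, -1.1, -0.0]
grip_width: 0.094
```

Request:
servo_tool --pt "0 0 0 0 0 0 -1" --pt "0 0 0 0 0 0 -1" --pt "0 0 0 0 0 0 -1" --pt "0 0 0 0 0 0 -1" --pt "0 0 0 0 0 0 -1" --pt "0 0 0 0 0 0 -1" --pt "0 0 0 0 0 0 -1" --pt "0 0 0 0 0 0 -1" --newtons 30

```text
time_s: 13.85
ee_pos: [0.4506, -0.2935, -0.0158]
eef_rot: [3.141, 0.005, 0.264]
force: [-0.4, -0.8, 0.1]
grip_width: 0.0455
```

```bash
python3 - <<'E'
from h import *
p,W=tips('w15')
E
```

```text
grip 0.04552895693121912 ee [ 0.45061919 -0.2934843  -0.0158467 ] F [-0.40940409 -0.79279769  0.05423327] tips [(np.int64(1342), array([-0.0387, -0.0162, -0.0152])), (np.int64(1349), array([-0.0389, -0.0161, -0.0152]))]
```

View pics/w15.png

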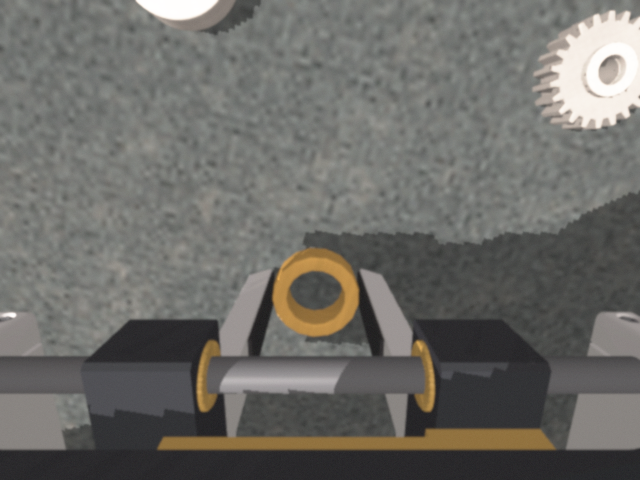

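Request:
servo_tool --pt "0 0 0.015 0 0 0 -1" --pt "0 0 0.04 0 0 0 -1" --pt "0 0 0.07 0 0 0 -1" --pt "0.002 0.02 0.1 0 0 0 -1" --pt "0.005 0.055 0.11 0 0 0 -1" --pt "0.008 0.09 0.11 0 0 0 -1" --pt "0.011 0.125 0.11 0 0 0 -1" --pt "0.014 0.16 0.11 0 0 0 -1"

```text
time_s: 14.57
ee_pos: [0.4644, -0.132, 0.0944]
eef_rot: [3.141, 0.005, 0.263]
force: [-0.1, -1.0, -0.7]
grip_width: 0.0452
```

Request:
servo_tool --pt "0.003 0.035 0 0 0 0 -1" --pt "0.006 0.07 0 0 0 0 -1" --pt "0.009 0.105 0 0 0 0 -1" --pt "0.012 0.14 0 0 0 0 -1" --pt "0.015 0.175 0 0 0 0 -1" --pt "0.018 0.205 0 0 0 0 -1" --pt "0.02 0.22 0 0 0 0 -1" --pt "0.02 0.22 0 0 0 0 -1"

```text
time_s: 15.23
ee_pos: [0.4843, 0.0906, 0.0943]
eef_rot: [3.141, 0.005, 0.266]
force: [0.4, -0.6, -2.1]
grip_width: 0.0458
```

```bash
python3 - <<'E'
from h import *
p,W=tips('w16'); green(p,W,(.487,.171)); print(p['obs']['eef_rot'],fit(W,(.487,.171),.045,.065,.03,.02))
E
```

```text
grip 0.04575058704017401 ee [0.48432252 0.09055683 0.09427079] F [ 0.37846986 -0.55627264 -2.13404111] tips [(np.int64(1131), array([-0.0428, -0.0237, -0.0187])), (np.int64(1123), array([-0.043 , -0.0236, -0.0198]))]
green 3566 [0.028  0.0328 0.034 ] ((0.4878552556037903, 0.17149434983730316), 0.029881134629249573)
tilt [-0.008  0.007  0.033]
[3.14125478 0.00514472 0.26615204] (398, array([0.4894, 0.17  ], dtype=float32), array([0.4874, 0.1717]), 0.008)
```

View pics/w16.png

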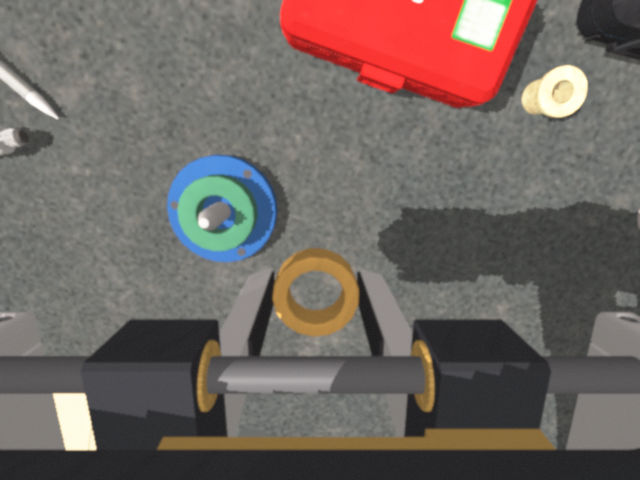

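Request:
servo_tool --pt "0.001 0.02 0 0 0 0 -1" --pt "0.002 0.045 0 0 0 0 -1" --pt "0.003 0.065 0 0 0 0 -1" --pt "0.004 0.077 0 0 0 0 -1" --pt "0.004 0.081 0 0 0 0 -1" --pt "0.004 0.081 0 0 0 0 -1" --pt "0.004 0.081 -0.01 0 0 0 -1" --pt "0.004 0.081 -0.02 0 0 0 -1"

```text
time_s: 15.95
ee_pos: [0.4884, 0.169, 0.0736]
eef_rot: [3.141, 0.005, 0.265]
force: [0.1, 0.3, -1.4]
grip_width: 0.0456
```

Request:
servo_tool --pt "0 0 0 0 0 0 -1" --pt "0 0 0 0 0 0 -1" --pt "0 0 -0.006 0 0 0 -1" --pt "0 0 -0.012 0 0 0 -1" --pt "0 0 -0.018 0 0 0 -1" --pt "0 0 -0.024 0 0 0 -1" --pt "0 0 -0.028 0 0 0 -1" --pt "0 0 -0.028 0 0 0 -1"

```text
time_s: 16.62
ee_pos: [0.4879, 0.1689, 0.0445]
eef_rot: [3.141, 0.006, 0.265]
force: [0.4, 0.5, -0.9]
grip_width: 0.0457
```

```bash
python3 - <<'E'
from h import *
p,W=tips('w17')
a=cv2.imread('pics/w17.png')[200:400,170:470]; cv2.imwrite('pics/w17c.png',cv2.resize(a,(780,520)))
E
```

```text
grip 0.04568807228357937 ee [0.48790761 0.16889116 0.04452724] F [ 0.42580061  0.4953917  -0.92137134] tips [(np.int64(1130), array([-0.0427, -0.0232,  0.0099])), (np.int64(1127), array([-0.043 , -0.0233, -0.0186]))]
```

View pics/w17c.png

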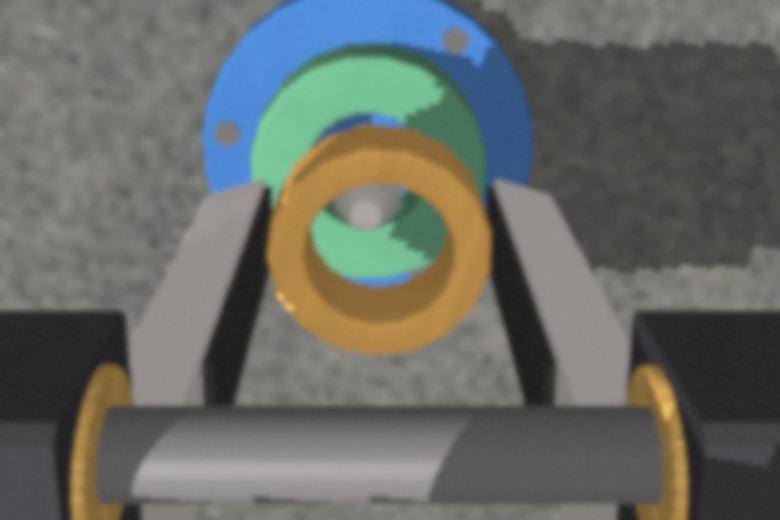

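Request:
servo_tool --pt "0.0003 0.0025 0 0 0 0 -1" --pt "0.0003 0.0025 0 0 0 0 -1" --pt "0.0003 0.0025 -0.006 0 0 0 -1" --pt "0.0003 0.0025 -0.012 0 0 0 -1" --pt "0.0003 0.0025 -0.018 0 0 0 -1" --pt "0.0003 0.0025 -0.023 0 0 0 -1" --pt "0.0003 0.0025 -0.026 0 0 0 -1" --pt "0.0003 0.0025 -0.0275 0 0 0 -1"

```text
time_s: 17.33
ee_pos: [0.4882, 0.1713, 0.0169]
eef_rot: [3.141, 0.007, 0.265]
force: [0.2, 0.5, -1.6]
grip_width: 0.0456
```

```bash
python3 - <<'E'
from h import *
p,W=tips('w18'); print(fit(W,(.4873,.1716),.045,.056,.03,.025))
a=cv2.imread('pics/w18.png')[200:400,170:470]; cv2.imwrite('pics/w18c.png',cv2.resize(a,(780,520)))
E
```

```text
grip 0.045623313059936325 ee [0.48823412 0.17134417 0.01691242] F [ 0.16916353  0.53467597 -1.6119792 ] tips [(np.int64(1396), array([-0.0379,  0.0024,  0.0034])), (np.int64(1397), array([-0.0381,  0.0026,  0.0036]))]
(4141, array([0.4892, 0.1718], dtype=float32), array([0.4891, 0.172 ]), 0.0244)
```

View pics/w18c.png

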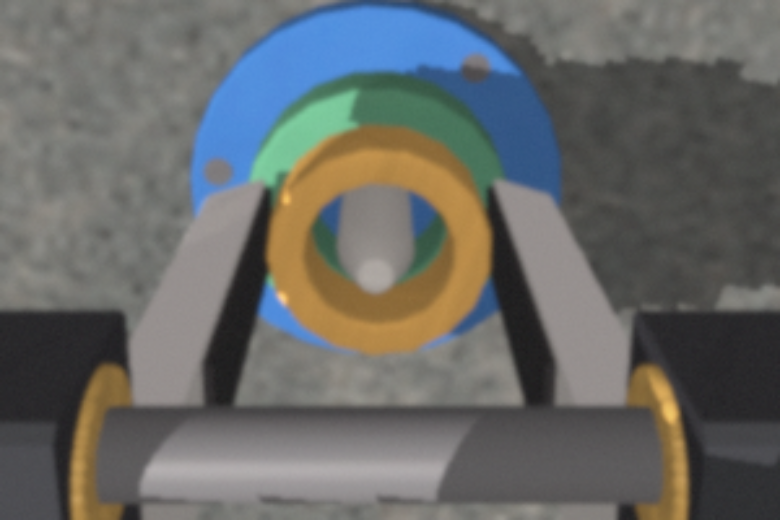

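Threaded; lower slightly, release, rise.

Request:
servo_tool --pt "0 0 -0.0007 0 0 0 -1" --pt "0 0 -0.0007 0 0 0 -1" --pt "0 0 -0.0007 0 0 0 1" --pt "0 0 -0.0007 0 0 0 1" --pt "0 0 -0.0007 0 0 0 1" --pt "0 0 -0.0007 0 0 0 1" --pt "0 0 -0.0007 0 0 0 1" --pt "0 0 -0.0007 0 0 0 1"

```text
time_s: 18.05
ee_pos: [0.4883, 0.1714, 0.0163]
eef_rot: [3.141, 0.006, 0.265]
force: [0.1, 0.3, 0.6]
grip_width: 0.0824
```

Request:
servo_tool --pt "0 0 0 0 0 0 1" --pt "0 0 0.01 0 0 0 1" --pt "0 0 0.03 0 0 0 1" --pt "0 0 0.06 0 0 0 1" --pt "0 0 0.085 0 0 0 1" --pt "0 -0.03 0.1 0 0 0 1" --pt "0 -0.06 0.1 0 0 0 1" --pt "0 -0.09 0.1 0 0 0 1"

```text
time_s: 18.72
ee_pos: [0.4886, 0.0806, 0.1182]
eef_rot: [3.14, 0.004, 0.266]
force: [0.2, 0.5, -0.4]
grip_width: 0.0943
```

```bash
python3 - <<'E'
from h import *
p,W=tips('w19'); green(p,W,(.487,.171))
hsv=cv2.cvtColor(p['image'],cv2.COLOR_RGB2HSV); m=(hsv[...,0]>10)&(hsv[...,0]<30)&(hsv[...,1]>100)&(np.hypot(W[...,0]-.487,W[...,1]-.171)<.06)&(W[...,2]>.045)
Q=W[m]; print(len(Q),np.percentile(Q[:,2],[5,50,95]),cv2.minEnclosingCircle(Q[:,:2].astype(np.float32)))
A=np.c_[Q[:,:2]-Q[:,:2].mean(0),np.ones(len(Q))]; print(np.linalg.lstsq(A,Q[:,2],rcond=None)[0])
p=shot('top','t20'); W=world(p); print('ring',fit(W,(.583,-.197),.010,.026,.03))
E
```

```text
grip 0.09426245548621366 ee [0.4885871  0.08057934 0.11820155] F [ 0.19034123  0.46119997 -0.39395391] tips [(np.int64(1397), array([-0.0448, -0.0233, -0.0209])), (np.int64(1396), array([-0.0446, -0.0234, -0.0202]))]
green 1064 [0.0234 0.0326 0.034 ] ((0.4882046580314636, 0.17129063606262207), 0.0297673512250185)
tilt [-0.019  0.016  0.032]
3127 [0.04888753 0.05259841 0.25800393] ((0.4924793243408203, 0.16245414316654205), 0.03222532197833061)
[ 1.3862317  -3.96452321  0.15145046]
ring (342, array([ 0.5825, -0.1972], dtype=float32), array([ 0.5824, -0.1972]), 0.0253)
```

View pics/w19.png

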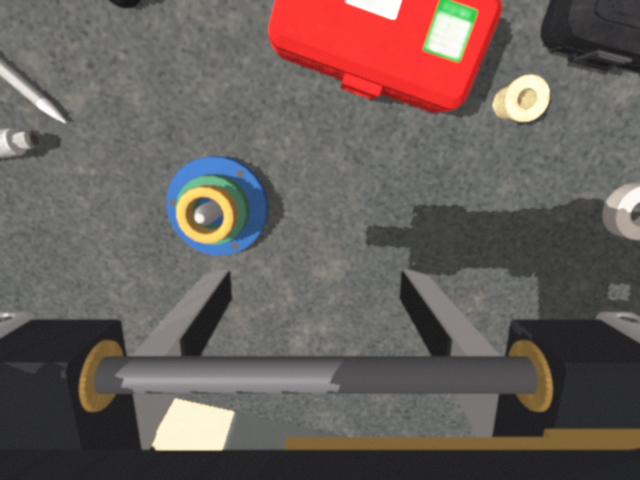

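```bash
python3 - <<'E'
from h import *
p,W=tips('w21')
hsv=cv2.cvtColor(p['image'],cv2.COLOR_RGB2HSV); m=(hsv[...,0]>10)&(hsv[...,0]<30)&(hsv[...,1]>100)&(np.hypot(W[...,0]-.487,W[...,1]-.171)<.05)&(W[...,2]>.045)&(W[...,2]<.07)
Q=W[m]; print(len(Q),np.percentile(Q[:,2],[5,50,95]),cv2.minEnclosingCircle(Q[:,:2].astype(np.float32)))
A=np.c_[Q[:,:2]-Q[:,:2].mean(0),np.ones(len(Q))]; print(np.linalg.lstsq(A,Q[:,2],rcond=None)[0])
hand_in()
E
```

```text
grip 0.09385345028773517 ee [0.4884042  0.07848698 0.1174023 ] F [ 0.10305284  0.59120235 -0.39645897] tips [(np.int64(1381), array([-0.0443, -0.0234, -0.0214])), (np.int64(1403), array([-0.0447, -0.0232, -0.0209]))]
1609 [0.04683133 0.05069318 0.05188737] ((0.4877317249774933, 0.17074638605117798), 0.0228554867208004)
[-0.00346172  0.00544308  0.05036147]
the job is handed in; nothing more can be done
```

Both collars are on the post and home, the gripper is open and clear of everything, and the job was handed in at about 19 s. No verdict was reported.

**Last checks:**

| Part | Expected top | Measured top | Tilt | Centre vs post axis |
|---|---|---|---|---|
| Green collar | 32 mm | about 32.6 mm | about 0.025 rad (part of it hidden by the brass collar); 0.01 rad before that | within about 1 mm |
| Brass collar | 50 mm | about 50.5 mm | below 0.01 rad | within about 1 mm |

The setting ring reads within 1 mm of its starting position in the top camera.

**What went wrong or disagreed:**
- **First grasp missed:** the fingers closed above the green collar without touching it. The wrist depth showed the fingertips about 24 mm short of the reported TCP. I opened, went lower and gripped both collars with that offset allowed for.
- **Brass collar check:** my first fit was spoiled by gripper parts in the picture. I repeated it with a tighter height window, and the table shows that result.
- **Scene camera:** it placed the setting ring and the post about 4 mm off the wrist camera's reading. I worked from the wrist and top cameras, which agreed to about 1 mm.

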